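# Change over the battery packs on charge

### The job

Change over the battery packs on charge. Switch the isolator off, then slide the yellow thumb latch of the red charging case aside so that its cover springs fully open; lay the charged packs (blue rail) from the case flat on the green mat side by side, rail up and each well on the mat, and every flat pack (red rail) from the bench flat in a bay of its own, rail up. Then push the cover down until it latches and, only now that it is shut, switch the isolator fully on; do not disturb the other things on the bench.

Things in the scene. Friction and masses are not known exactly. Their poses are not given: they have to be found in the camera images.
- case: red charging case, fixed, 224 (x) x 272 (y) x 72 mm high; origin on its underside, 118 mm behind its front and 106 mm before its back, +x to its back, +y to its left seen from the front. Solid front ledge 60 mm high at x -118 to -40 mm, with the latch; behind it the chamber under the cover (x -32 to 100, y -130 to 130 mm, floor 8 mm up, walls 6 to 8 mm thick), with three bays in a row along y
- bay0 (a point): centre of the floor of the case's left bay (seen from the front); axes as the case's. The bay is 132 mm long (case x) and 70 mm wide (case y) between ribs 20 mm high; bay centres are 76 mm apart; the side walls of the chamber are 54 mm from the outer bays' centres
- bay1 (a point): centre of the floor of the case's middle bay (seen from the front); axes as the case's. The bay is 132 mm long (case x) and 70 mm wide (case y) between ribs 20 mm high; bay centres are 76 mm apart; the side walls of the chamber are 54 mm from the outer bays' centres
- bay2 (a point): centre of the floor of the case's right bay (seen from the front); axes as the case's. The bay is 132 mm long (case x) and 70 mm wide (case y) between ribs 20 mm high; bay centres are 76 mm apart; the side walls of the chamber are 54 mm from the outer bays' centres
- cover (a joint): aluminium cover's angle, rad: 0 = fully down (latched it rests at about 0.01), 1.6 = fully open, upright. Unless latched, a spring opens it in about 1 s (0.4 N m at shut, 0.3 at open, damped). To shut it push its outer face over and down, the last 15 mm with 8 to 12 N near the middle of the front edge, until the latch snaps over its striker by itself
- cover_hinge (a point): middle of the cover's hinge axis, along the case's y, on the cover's underside, 74 mm above the bench and 103 mm behind the case's origin (case x). The cover is 146 mm long from here to its front edge, 272 mm wide, 8 mm thick. A round steel striker pin (8 mm thick) sticks out 15 mm from the middle of the front edge, under the latch's tongue when shut
- latch (a joint): slide of the thumb latch, m: 0 = at rest and latching, grows towards the case's +y (left seen from the front), stop at 0.016. A spring returns it (3 N at rest, 4.5 N at the stop). The cover is freed at about 0.010; its sloped tongue gives way to the closing cover and snaps back
- latch_tab (a point): centre of the top of the latch's yellow thumb tab, 22 (case x) x 14 mm (case y), top 102 mm above the bench, 36 mm tall above the black sliding plate, 57 mm in front of the cover's front edge; a steel upstand 12 mm thick stands 25 to 55 mm behind it and 16 mm to its left, and nothing to its right. It slides with the latch
- isolator_base: the isolator switch's yellow housing, 70 mm (x) x 50 mm (y) x 25 mm high, fixed to the bench; origin at the middle of its underside. Black spot on the off side (-x), green spot on the on side (+x)
- isolator (a joint): angle of the isolator's toggle handle, rad: 0 = off stop (leaning 0.5 rad to the housing's -x), 1.0 = on stop (leaning 0.5 rad to +x). It hinges about the housing's y, 22 mm above the bench over the housing's origin; a red ball 26 mm across is centred 90 mm from the hinge on a 10 mm rod. It stays where it is left (friction 0.06 N m)
- flat0: a flat battery pack with a RED rail, lying on the bench: black body 104 mm long (x) x 58 mm wide (y) x 34 mm high, on top of it the rail, 80 mm long x 34 mm wide x 24 mm high (58 mm in all), which is what to grip, across its width; about 0.38 kg; origin at the middle of its underside. Two or three of the three are there; an absent one reads None
- flat1: a flat battery pack with a RED rail, lying on the bench: black body 104 mm long (x) x 58 mm wide (y) x 34 mm high, on top of it the rail, 80 mm long x 34 mm wide x 24 mm high (58 mm in all), which is what to grip, across its width; about 0.38 kg; origin at the middle of its underside. Two or three of the three are there; an absent one reads None
- flat2: a flat battery pack with a RED rail, lying on the bench: black body 104 mm long (x) x 58 mm wide (y) x 34 mm high, on top of it the rail, 80 mm long x 34 mm wide x 24 mm high (58 mm in all), which is what to grip, across its width; about 0.38 kg; origin at the middle of its underside. Two or three of the three are there; an absent one reads None
- charged0: a charged battery pack with a BLUE rail, lying in one of the case's bays at the start; otherwise just like the flat ones (body 104 x 58 x 34 mm, rail 80 x 34 x 24 mm on top, about 0.38 kg, origin at the middle of its underside). One or two of the three are there; an absent one reads None
- charged1: a charged battery pack with a BLUE rail, lying in one of the case's bays at the start; otherwise just like the flat ones (body 104 x 58 x 34 mm, rail 80 x 34 x 24 mm on top, about 0.38 kg, origin at the middle of its underside). One or two of the three are there; an absent one reads None
- charged2: a charged battery pack with a BLUE rail, lying in one of the case's bays at the start; otherwise just like the flat ones (body 104 x 58 x 34 mm, rail 80 x 34 x 24 mm on top, about 0.38 kg, origin at the middle of its underside). One or two of the three are there; an absent one reads None
- mat_top (a point): centre of the top face of the green mat for the charged packs: 160 mm (x) x 180 mm (y), 4 mm thick, fixed to the bench; this point is 4 mm above the bench, its axes are the mat's
- wrench: bystander: steel wrench lying on the bench; origin on its underside
- screwdriver: bystander: screwdriver lying on the bench; origin on its underside
- hammer: bystander: hammer lying behind the case; origin on its underside
- glue: bystander: can of glue, 70 mm across, 140 mm high; origin at the centre of its underside
- mug: bystander: blue mug, 80 mm across, 95 mm high; origin at the centre of its underside
- tape: bystander: yellow roll of tape, 96 mm across, 25 mm high; origin at the centre of its underside
- offcut: bystander: wood offcut 130 x 60 x 30 mm; origin at the centre of its underside
There are look-alikes about, which are no part of the job. Leave any orange look-alike of the flat1 alone. Leave any orange look-alike of the isolator_base alone.

How it is judged:
By the outcome, as a careful person would: the job done as asked, in the order asked, and still so for the second after the job is handed in, with the robot touching nothing.
Of flat0, flat1, flat2 only 2 to 3 are there at a start; the rules pass over those that are not, and their reading is None.
Of charged0, charged1, charged2 only 1 to 2 are there at a start; the rules pass over those that are not, and their reading is None.
At some moment in a run one of flat0, flat1, flat2, charged0, charged1, charged2 may be knocked a few centimetres aside while the robot is not near it.
Once in a run the grip may slacken for a moment while it holds something.
It also fails if it takes over 210 s, if anything falls off the work surface, if the arm or the gripper's body presses on something with over 40 N, if the wrist force passes 120 N, or if a joint passes its speed limit or range.

### The arm

A 6-joint arm with a two-finger parallel gripper is mounted at the origin on the work surface. World frame = base frame: x ahead of the robot, y to its left, z up, the work surface at z = 0. Lengths are in mm, angles in rad, forces in N, time in s.
With the tool pointing down it reaches from about 400 to 925 mm from the base axis. Payload 12.5 kg.
Tool frame: the origin (TCP) lies on the front face of the gripper's body, between the roots of the fingers; the fingertips stand 78 mm ahead of it and the grasp point (between the pads) lies 59 mm ahead of it (env.nose_length is the distance from the TCP to the fingertips, in mm); z points along the fingers, y is the line along which they close (so a half turn about z gives the same grasp; the last joint's range is limited). The gripper opens to 95 mm and grips with 3 to 60 N. Pads are 20 mm wide; open, the fingers measure 119 mm over their backs; the gripper's body (75 mm by 180 mm) begins 59 mm behind the grasp point.
Start: joints at [-1.207, 0.491, 1.559, -0, 1.092, -0.106], TCP at [282.964, -557.287, 292.261] pointing down, gripper open.
Joint ranges: [-3.1, 3.1], [-0.84, 2.19], [0.05, 2.79], [-1.13, 4.28], [0.06, 2.93], [-2.69, 2.69]. Speed limits (rad/s): [2.22, 2.22, 2.79, 3.14, 3.14, 3.14].

### API

Orientations are given as [roll, pitch, yaw] about the fixed x, y, z axes, in that order (R = Rz(yaw) Ry(pitch) Rx(roll)).
In Python, from cell import env gives the robot as it stands.
- The arm moves only by the tool jog_arm, never from a script. Its argument "motion" is a list of rows, each a list of 7 numbers: the turn, a rotation vector about the tool's x, y, z in degrees, then the shift along the tool's x, y, z in mm, then the finger opening in mm, from 0 to 95.1. In form: [[wx, wy, wz, x, y, z, hand], ...]. A call has 1 to 10 rows; each row shifts and turns the commanded pose from where the row before left it, along the tool's axes as they then stand; what a row does not reach is not made up. A row lasts 1/8 s, in which the tool goes at most 62.5 mm and 10.7 degrees, less where a joint would pass 70% of its speed; a pose out of reach is approached as far as the arm can. A call is refused whole if a number of a shift passes 62.5 or a number of a turn 10.7, either way. A call with a gripper value outside its range is refused whole. The fingers move at their own pace and stop on an object; the grip force is fixed at half the most. Time passes only in rows, so rows that do not move let the fingers close. It gives the time, the measured TCP pose, the force, the opening and the grip force at its end, in the units of the state.
- env.state(): the state, without advancing time (a new reading comes with each control period).
- env.read_camera(name): name is "scene" or "top"; returns a dict with "color" (400x640x3 uint8, red, green, blue), "z_map" (400x640 float32, mm along the optical axis (not along the pixel's ray), 0 where there is no reading), "camera_matrix" (3x3 intrinsics, pixels), "world_to_cam" (4x4, takes a point from world to camera coordinates). Camera axes: x right, y up, looking along -z (the intrinsics and any distortion apply to the point x, -y, -z); pixel columns grow to the right and rows downward; lengths in mm; the calibration is good to about 2 mm. A picture is of the moment at which its call begins.
- env.job_done(): hands the job in; it is judged then, once.
Trained networks look in the newest picture that a camera, given by its name, has taken for a name from the list of things; names that differ only in an ending like _2 or _b are one class to them, and where a whole thing is asked for, a point or a joint stands for the part that bears it (a point fixed in the world has none). Each returns a list of dicts, best first, with "score" (0 to 1); they miss things now and then, are a little off and sometimes report something else, mostly with a low value. They report only what shows in the picture. A call takes as long as a camera call. They do not tell look-alikes from the thing itself.
- env.recognise(camera, thing): "location" ([column, row] in pixels, amid what is visible of it).
The state is a dict: "t": time; "joints": joint angles; "qvel": joint speeds; "tau": joint torques, N m; "eef_pos": TCP position; "tcp_rot": TCP orientation; "ft_force": force on the tool from outside, world axes, zero at the start; "moment": the same for the moment, N m; "opening": opening from 0.0 (shut) to 1.0 (fully open); "grip_force": force on a finger pad.
Only numpy, scipy, OpenCV 4.12 (cv2) and the standard library are available. Lean on these libraries where they do the work, as an engineer would, in place of code of your own. Each camera call takes 0.05 s, during which the arm holds its last target. There are 200 camera calls.

## Working session

There is one attempt and no reset: what is moved stays moved. The work goes in short steps, Python scripts to look and compute and a tool call to move; the robot and the scene stay as the last step left them, time stands still between calls to the robot, and variables do not carry over. Pictures are saved under pics/ and viewed, at most 14 in all, crops included, and the job is handed in when it is done.

Besides the shell and the picture viewer there is one more tool, called after "Call:" as name(argument=value, ...), one argument or row to a line, values as JSON. jog_arm: Moves the arm, as the interface text tells. Its arguments: {"type":"object","properties":{"motion":{"type":"array"}},"required":["motion"]}

```bash
mkdir -p pics; cat > h.py <<'E'
from cell import env
import numpy as np, cv2
def cam(n,save=None):
    c=env.read_camera(n)
    if save: cv2.imwrite('pics/'+save,c['color'][:,:,::-1])
    return c
def cloud(c):
    z=c['z_map'].astype(float);K=c['camera_matrix'];v,u=np.mgrid[0:z.shape[0],0:z.shape[1]]
    p=np.stack([(u-K[0,2])/K[0,0]*z,-(v-K[1,2])/K[1,1]*z,-z,np.ones_like(z)],-1)
    w=p@np.linalg.inv(c['world_to_cam']).T
    w=w[...,:3]; w[z==0]=np.nan
    return w
E
python3 - <<'E'
from h import *
for n in('top','scene'):
    c=cam(n,n+'0.png');w=cloud(c);np.save(n+'0.npy',w)
    for t in['case','latch_tab','isolator_base','isolator','flat0','charged0','mat_top','wrench','screwdriver','hammer','glue','mug','tape','offcut','cover']:
        r=env.recognise(n,t)
        print(n,t,[(round(d['score'],2),[int(x) for x in d['location']],np.round(w[int(d['location'][1]),int(d['location'][0])]).tolist()) for d in r[:5]])
print(env.state())
E
```

```text
top case [(0.75, [337, 192], [575.0, 19.0, 76.0])]
top latch_tab [(0.6, [340, 215], [501.0, 10.0, 71.0])]
top isolator_base [(0.69, [291, 136], [746.0, 162.0, 146.0]), (0.58, [166, 269], [333.0, 584.0, 33.0])]
top isolator []
top flat0 [(0.94, [421, 242], [411.0, -250.0, 57.0]), (0.86, [433, 191], [576.0, -294.0, 61.0]), (0.86, [469, 251], [380.0, -404.0, 56.0])]
top charged0 []
top mat_top [(0.79, [241, 241], [422.0, 341.0, 10.0])]
top wrench [(0.71, [409, 155], [706.0, -230.0, 4.0]), (0.54, [296, 136], [748.0, 147.0, 138.0])]
top screwdriver [(0.52, [359, 261], [351.0, -51.0, 27.0])]
top hammer [(0.78, [356, 133], [782.0, -50.0, 21.0])]
top glue [(0.73, [292, 135], [nan, nan, nan])]
top mug [(0.95, [196, 197], [572.0, 496.0, 4.0])]
top tape [(0.61, [223, 156], [713.0, 407.0, -2.0])]
top offcut [(0.72, [464, 157], [691.0, -407.0, 37.0]), (0.33, [339, 213], [508.0, 13.0, 69.0])]
top cover [(0.77, [339, 182], [606.0, 12.0, 88.0])]
scene case [(0.8, [311, 225], [617.0, -9.0, 83.0])]
scene latch_tab [(0.53, [296, 203], [498.0, 12.0, 87.0])]
scene isolator_base [(0.72, [373, 230], [793.0
[... 1036 characters left out ...]
 [316, 220], [611.0, 20.0, 83.0])]
{'t': 1.6, 'joints': array([-1.20658377e+00,  4.90920846e-01,  1.55889627e+00, -1.02837766e-05,
        1.09170795e+00, -1.05618744e-01]), 'qvel': array([ 0.00034029, -0.00090329,  0.00025223, -0.00041139, -0.00062951,
        0.00085128]), 'tau': array([-2.80926743e-04, -6.12462044e+01, -2.58425599e+01,  6.92745228e-02,
        4.45853965e-02, -1.51559823e-05]), 'eef_pos': array([ 282.97247871, -557.28512033,  292.24927229]), 'tcp_rot': array([3.14152640e+00, 1.62008410e-05, 4.69836036e-01]), 'ft_force': array([-0.83959349,  0.82544637, -1.06801287]), 'moment': array([-0.023706  ,  0.01924391, -0.04478593]), 'grip_force': 0.0, 'opening': 1.002196589927291}
```

View pics/top0.png

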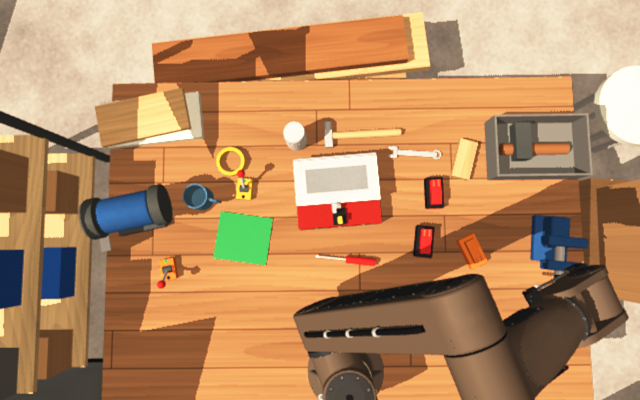

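View pics/scene0.png

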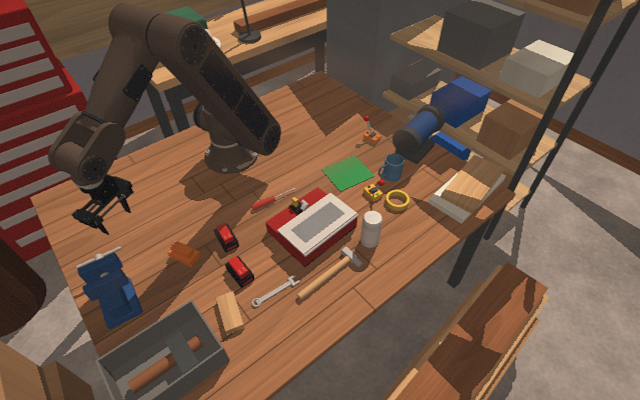

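Top view: the true yellow isolator is at (244,188) and the orange one at (167,270). Red-rail packs are at (433,191) and (424,241), with the orange look-alike at (472,250). The case is at (338,190), the mat at (243,238) and the mug at (197,197). Next I'll get poses by segmentation on known planes.

```bash
cat >> h.py <<'E'
def onplane(c,uv,h):
    uv=np.atleast_2d(np.asarray(uv,float));K=c['camera_matrix'];T=np.linalg.inv(c['world_to_cam'])
    d=np.stack([(uv[:,0]-K[0,2])/K[0,0],-(uv[:,1]-K[1,2])/K[1,1],-np.ones(len(uv))],-1)@T[:3,:3].T
    o=T[:3,3];return o+d*((h-o[2])/d[:,2])[:,None]
def proj(c,p):
    p=np.atleast_2d(p);q=p@c['world_to_cam'][:3,:3].T+c['world_to_cam'][:3,3];K=c['camera_matrix']
    return np.stack([K[0,0]*q[:,0]/-q[:,2]+K[0,2],K[1,1]*-q[:,1]/-q[:,2]+K[1,2]],-1)
def mask(c,lo,hi,box):
    hsv=cv2.cvtColor(c['color'],cv2.COLOR_RGB2HSV);m=cv2.inRange(hsv,lo,hi)
    k=np.zeros_like(m);x0,y0,x1,y1=box;k[y0:y1,x0:x1]=255;return m&k
def rect(c,m,h,close=0):
    if close:m=cv2.morphologyEx(m,cv2.MORPH_CLOSE,np.ones((close,close)))
    n,l,s,_=cv2.connectedComponentsWithStats(m);i=1+np.argmax(s[1:,4])
    v,u=np.nonzero(l==i);p=onplane(c,np.stack([u,v],-1),h)[:,:2]
    r=cv2.minAreaRect(p.astype(np.float32));return np.round(p.mean(0),1),[np.round(x,1) for x in r],len(p)
E
cat > m.py <<'E'
from h import *
c=cam('top');s=cam('scene')
RED=((170,130,70),(180,255,255));RED2=((0,150,80),(6,255,255))
WH=((0,0,150),(180,60,255))
def red(c,b): return mask(c,*RED,b)|mask(c,*RED2,b)
print('cover',rect(c,mask(c,(0,0,90),(180,70,255),(285,145,390,212)),82,9))
print('cover scene',rect(s,mask(s,(0,0,90),(180,70,255),(262,190,362,265)),82,9))
print('ledge',rect(c,red(c,(285,190,390,235)),60,7))
print('flatA',rect(c,red(c,(420,170,448,212)),58),rect(s,red(s,(220,250,260,290)),58))
print('flatB',rect(c,red(c,(410,220,440,262)),58),rect(s,red(s,(208,220,245,255)),58))
print('mat',rect(c,mask(c,(45,100,60),(75,255,255),(205,200,280,275)),4))
print('mats',rect(s,mask(s,(45,100,60),(75,255,255),(315,150,380,195)),4))
print('iso base',rect(c,mask(c,(20,120,80),(34,255,255),(230,170,260,206)),25,5))
print('iso base s',rect(s,mask(s,(20,120,80),(34,255,255),(358,178,386,206)),25,5))
for n,cc,b in(('t',c,(230,165,260,206)),('s',s,(358,170,390,206))):
    m=red(cc,b);v,u=np.nonzero(m);print('ball',u.mean(),v.mean(),len(u),[onplane(cc,[u.mean(),v.mean()],h).round().tolist() for h in(90,100,112)])
def crop(c,x0,y0,x1,y1,W,H): return cv2.resize(c['color'][y0:y1,x0:x1,::-1],(W,H),interpolation=cv2.INTER_CUBIC)
a=np.vstack([np.hstack([crop(c,288,145,388,235,400,300),crop(s,260,175,360,265,400,300)]),np.hstack([crop(c,220,150,280,210,400,300),crop(s,350,155,410,215,400,300)])])
cv2.imwrite('pics/c1.png',a)
w=np.load('top0.npy');print(np.linalg.inv(c['world_to_cam'])[:3,3],np.linalg.inv(s['world_to_cam'])[:3,3],c['camera_matrix'][0,0])
E
python3 m.py
```

```text
cover (array([615.7,  21.8]), [array([604.2,  21. ]), array([181.1, 272.9]), np.float64(4.0)], 4044)
cover scene (array([622.2,  16.8]), [array([600.7,  20.8]), array([204.2, 273.7]), np.float64(4.0)], 2565)
ledge (array([503.4,  12.9]), [array([503.7,  13.2]), array([ 76.4, 271.5]), np.float64(3.9)], 1700)
flatA (array([ 573.2, -302.7]), [array([ 574.4, -303. ]), array([42.3, 82.9]), np.float64(87.9)], 331) (array([ 584.4, -305.1]), [array([ 583.9, -305. ]), array([92.7, 38.3]), np.float64(0.6)], 248)
flatB (array([ 414.2, -263.7]), [array([ 414.8, -263.4]), array([42.3, 82.6]), np.float64(81.2)], 314) (array([ 425.2, -266.2]), [array([ 424.2, -266.1]), array([37.1, 94.9]), np.float64(83.0)], 199)
mat (array([432.7, 336.3]), [array([433.2, 336.3]), array([178.8, 157.7]), np.float64(81.5)], 2490)
mats (array([438.9, 335.1]), [array([437. , 337.5]), array([179.3, 158.3]), np.float64(81.8)], 1001)
iso base (array([596.4, 332.4]), [array([597.1, 331.7]), array([50.4, 70.9]), np.float64(85.4)], 249)
iso base s (array([625.5, 334.3]), [array([625.1, 332.2]), array([16.1, 32.7]), np.float64(0.4)], 22)
ball 240.43589743589743 173.3846153846154 39 [[[638.0, 330.0, 90.0]], [[637.0, 328.0, 100.0]], [[635.0, 326.0, 112.0]]]
ball 381.0882352941176 182.2058823529412 34 [[[630.0, 341.0, 90.0]], [[636.0, 333.0, 100.0]], [[644.0, 324.0, 112.0]]]
[ 411.04015754   58.00674129 1608.74967939] [1347.58209868 -544.42224949 1225.6387593 ] 476.16108234747355
```

View pics/c1.png

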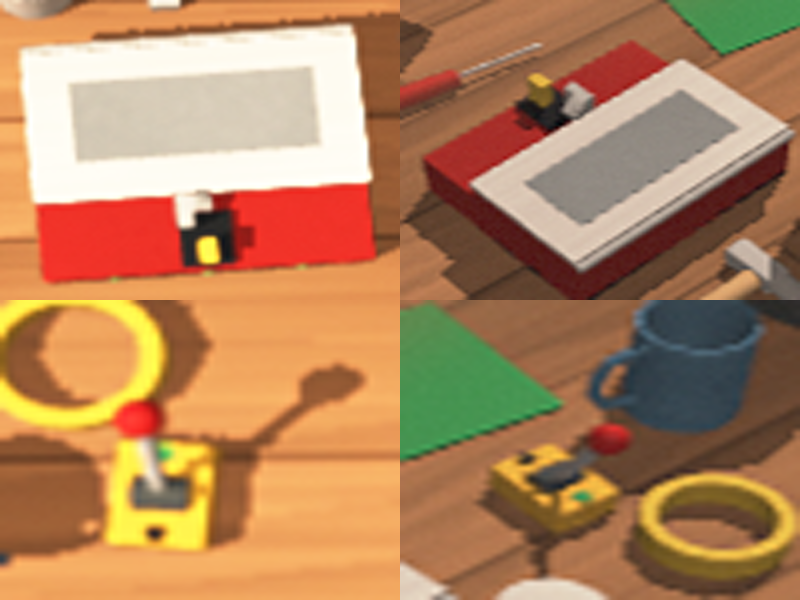

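The crops confirm the isolator is ON, leaning to +x with its ball near (637,328). The case is shut, with yaw about 4°. Now moving beyond the ball (+x side) with the fingers shut.

Call:
jog_arm(
  motion=[
    [0, 0, 10.5, 0, 0, 0, 0],
    [0, 0, 10.5, 0, 0, 0, 0],
    [0, 0, 10.5, 0, 0, 0, 0],
    [0, 0, 0, 20, -57, 0, 0],
    [0, 0, 0, 20, -57, 0, 0],
    [0, 0, 0, 20, -57, 0, 0],
    [0, 0, 0, 20, -57, 0, 0],
    [0, 0, 0, 20, -57, 0, 0],
    [0, 0, 0, 20, -57, 0, 0],
    [0, 0, 0, 20, -57, 0, 0],
  ],
)

```text
t: 2.95
eef_pos: [455.0, -168.9, 292.5]
tcp_rot: [3.141, -0.001, -0.08]
ft_force: [1.3, -0.2, -0.5]
opening: 0.026
grip_force: 0.0
```

Call:
jog_arm(
  motion=[
    [0, 0, 0, 20, -57, 0, 0],
    [0, 0, 0, 20, -57, 0, 0],
    [0, 0, 0, 20, -57, 0, 0],
    [0, 0, 0, 20, -57, 0, 0],
    [0, 0, 0, 20, -57, 0, 0],
    [0, 0, 0, 20, -57, 0, 0],
    [0, 0, 0, 20, -57, 0, 0],
    [0, 0, 0, 20, -57, 0, 0],
    [0, 0, 0, 20, -57, 0, 0],
    [0, 0, 0, 0, 0, 0, 0],
  ],
)

```text
t: 4.2
eef_pos: [675.0, 329.8, 290.6]
tcp_rot: [3.142, 0.001, -0.076]
ft_force: [-0.7, -0.1, -0.7]
opening: 0.003
grip_force: 0.0
```

```bash
cat >> h.py <<'E'
def go(x,y,z,yaw=None,ref=None):
    "tool-frame deltas: turn first (wz), then shift"
    s=env.state();p=s['eef_pos'];r=s['tcp_rot'];yw=np.degrees(r[2])
    t=yw if yaw is None else yaw
    a=np.radians(t);d=np.array([x,y,z])-p
    print('at',p.round(1),np.degrees(r).round(1),'wz',round(yw-t,1),'shift',np.round([np.cos(a)*d[0]+np.sin(a)*d[1],np.sin(a)*d[0]-np.cos(a)*d[1],-d[2]],1))
def loc(o,yaw,p):
    a=np.radians(yaw);return np.array([o[0]+np.cos(a)*p[0]-np.sin(a)*p[1],o[1]+np.sin(a)*p[0]+np.cos(a)*p[1]])
E
python3 - <<'E'
from h import *
go(678,325.5,168,-4.6)
c=cam('top');s=cam('scene')
print('tab',onplane(c,[339.75,219.4],102),onplane(s,[295,202],100))
for cc,b in((c,(320,205,360,235)),(s,(280,185,312,215))):
    m=mask(cc,(20,120,80),(34,255,255),b);v,u=np.nonzero(m);print(u.mean(),v.mean(),len(u),onplane(cc,[u.mean(),v.mean()],95))
# fit case pose by depth+ edges: white cover mask opened
for cc,b in((c,(285,145,390,215)),(s,(262,185,362,265))):
    m=mask(cc,(0,0,90),(180,70,255),b);m=cv2.morphologyEx(m,cv2.MORPH_CLOSE,np.ones((7,7)));m=cv2.morphologyEx(m,cv2.MORPH_OPEN,np.ones((17,17)))
    print(rect(cc,m,82))
print('proj top', proj(c,[list(loc((587,19),4,p))+[82] for p in((-43,136),(-43,-136),(103,136),(103,-136))]).round(1).tolist())
print('proj scene', proj(s,[list(loc((587,19),4,p))+[82] for p in((-43,136),(-43,-136),(103,136),(103,-136))]).round(1).tolist())
E
```

```text
at [675.  329.8 290.6] [180.    0.   -4.4] wz 0.2 shift [  3.4   4.  122.6]
tab [[485.15452758  12.34336455 102.        ]] [[501.39422497   5.70607147 100.        ]]
339.73333333333335 219.9111111111111 45 [[483.87645698  12.21113447  95.        ]]
294.8918918918919 201.8918918918919 37 [[496.92418443   8.16300876  95.        ]]
(array([616.7,  22.4]), [array([616.4,  22.1]), array([156.1, 272.5]), np.float64(2.7)], 3930)
(array([619.5,  43.1]), [array([621.2,  41.6]), array([197.3, 201.9]), np.float64(50.3)], 1737)
proj top [[296.0, 204.9], [380.3, 197.9], [292.5, 160.3], [376.0, 153.3]]
proj scene [[329.8, 192.3], [276.3, 229.9], [356.7, 212.6], [302.8, 254.0]]
```

Call:
jog_arm(
  motion=[
    [0, 0, 0, 3, 4, 60, 0],
    [0, 0, 0, 0, 0, 62, 0],
    [0, 0, 0, -10, 0, 0, 0],
    [0, 0, 0, -15, 0, 0, 0],
    [0, 0, 0, -15, 0, 0, 0],
    [0, 0, 0, -15, 0, 0, 0],
    [0, 0, 0, -15, 0, 0, 0],
    [0, 0, 0, -13, 0, 0, 0],
    [0, 0, 0, -10, 0, 0, 0],
    [0, 0, 0, 0, 0, 0, 0],
  ],
)

```text
t: 5.55
eef_pos: [584.2, 329.6, 170.2]
tcp_rot: [3.141, 0.001, -0.08]
ft_force: [0.4, 0.3, -0.4]
opening: 0.004
grip_force: 0.0
```

Call:
jog_arm(
  motion=[
    [0, 0, 0, -4, 0, 0, 0],
    [0, 0, 0, -3, 0, 0, 0],
    [0, 0, 0, 0, 0, 0, 0],
  ],
)

```text
t: 5.92
eef_pos: [579.7, 329.8, 170.3]
tcp_rot: [-3.14, -0.005, -0.08]
ft_force: [11.4, -0.8, -4.8]
opening: 0.005
grip_force: 5.6
```

```bash
python3 - <<'E'
from h import *
print(env.state()['eef_pos'],env.state()['ft_force'])
for n,b in(('top',(230,165,265,215)),('scene',(355,165,390,206))):
    cc=cam(n);m=mask(cc,(170,130,70),(180,255,255),b)|mask(cc,(0,150,80),(6,255,255),b);v,u=np.nonzero(m)
    if len(u):print('ball',u.mean(),v.mean(),len(u),onplane(cc,[u.mean(),v.mean()],101))
E
```

```text
[579.73840434 329.77787519 170.26638866] [11.39881026 -0.83852603 -4.78520032]
ball 367.1666666666667 171.16666666666666 12 [[555.47752667 333.79515854 101.        ]]
```

Call:
jog_arm(
  motion=[
    [0, 0, 0, 15, 0, 0, 0],
    [0, 0, 0, 0, 0, -45, 0],
    [0, 0, 0, 0, 0, -45, 0],
    [0, 0, -8.6, 0, 0, 0, 0],
    [0, 0, 0, -21, 55, 0, 0],
    [0, 0, 0, -21, 55, 0, 0],
    [0, 0, 0, -21, 55, 0, 0],
    [0, 0, 0, -21, 55, 0, 0],
    [0, 0, 0, -21, 55, 0, 0],
    [0, 0, 0, -21, 55, 0, 0],
  ],
)

```text
t: 7.28
eef_pos: [489.9, -11.1, 260.4]
tcp_rot: [-3.142, -0.0, 0.07]
ft_force: [0.9, -0.0, -0.1]
opening: 0.005
grip_force: 0.0
```

```bash
python3 - <<'E'
from h import *
go(*loc((587,19.5),4,(-102,-31)),158,4)
c=cam('top');m=mask(c,(170,130,70),(180,255,255),(230,165,265,215))|mask(c,(0,150,80),(6,255,255),(230,165,265,215));v,u=np.nonzero(m);print('ball',len(u),onplane(c,[u.mean(),v.mean()],101))
m=mask(c,(20,120,80),(34,255,255),(230,165,265,215));print(rect(c,m,25,5))
E
```

```text
at [489.9 -11.1 260.4] [-180.   -0.    4.] wz 0.0 shift [ -3.    7.3 102.4]
ball 44 [[555.31727465 334.64557264 101.        ]]
(array([613.9, 335.9]), [array([616., 335.]), array([120.5,  63.1]), np.float64(17.7)], 295)
```

Call:
jog_arm(
  motion=[
    [0, 0, 0, -3, 7, 42, 0],
    [0, 0, 0, 0, 0, 40, 0],
    [0, 0, 0, 0, 0, 20, 0],
    [0, 0, 0, 0, -6, 0, 0],
    [0, 0, 0, 0, -4, 0, 0],
    [0, 0, 0, 0, -4, 0, 0],
    [0, 0, 0, 0, -4, 0, 0],
    [0, 0, 0, 0, -3, 0, 0],
    [0, 0, 0, 0, 0, 0, 0],
  ],
)

```text
t: 8.45
eef_pos: [486.4, 4.7, 158.5]
tcp_rot: [3.141, -0.001, 0.07]
ft_force: [1.0, -1.9, 1.4]
opening: 0.001
grip_force: 1.0
```

Call:
jog_arm(
  motion=[
    [0, 0, 0, 0, -3, 0, 0],
    [0, 0, 0, 0, -3, 0, 0],
    [0, 0, 0, 0, 0, 0, 0],
  ],
)

```text
t: 8.82
eef_pos: [485.9, 10.6, 158.3]
tcp_rot: [3.141, -0.0, 0.07]
ft_force: [0.4, -3.9, 3.0]
opening: 0.008
grip_force: 2.2
```

Call:
jog_arm(
  motion=[
    [0, 0, 0, 0, -2, 0, 0],
    [0, 0, 0, 0, 0, 0, 0],
    [0, 0, 0, 0, 0, 0, 0],
    [0, 0, 0, 0, 0, 0, 0],
    [0, 0, 0, 0, 0, 0, 0],
    [0, 0, 0, 0, 0, 0, 0],
    [0, 0, 0, 0, 0, 0, 0],
    [0, 0, 0, 0, 0, 0, 0],
  ],
)

```text
t: 9.82
eef_pos: [485.7, 12.5, 158.2]
tcp_rot: [3.141, -0.0, 0.07]
ft_force: [1.4, -5.2, 4.5]
opening: 0.004
grip_force: 2.4
```

```bash
python3 - <<'E'
from h import *
c=cam('top','t2.png');s=cam('scene','s2.png')
crop=lambda c,x0,y0,x1,y1:cv2.resize(c['color'][y0:y1,x0:x1,::-1],(400,300),interpolation=cv2.INTER_CUBIC)
cv2.imwrite('pics/c2.png',np.hstack([crop(c,270,130,410,235),crop(s,240,150,380,255)]))
E
```

```text
(no output)
```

View pics/c2.png

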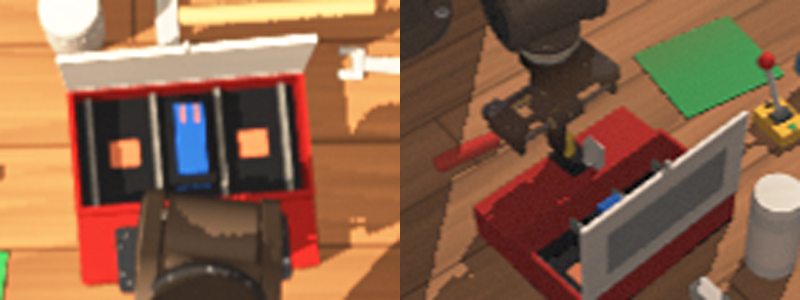

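The cover is upright. One blue pack sits in the middle bay (top crop at about (190,135)) and both outer bays are empty. I'll back off the latch and measure.

Call:
jog_arm(
  motion=[
    [0, 0, 0, 0, 12, 0, 0],
    [0, 0, 0, 0, 12, 0, 0],
    [0, 0, 0, 0, 0, -60, 0],
    [0, 0, 0, 0, 0, -60, 0],
    [0, 0, 0, -10, -50, 0, 55],
    [0, 0, 0, -10, -50, 0, 55],
    [0, 0, 0, 0, -50, 0, 55],
    [0, 0, 0, 0, -50, 0, 55],
    [0, 0, 0, 0, 0, 0, 55],
  ],
)

```text
t: 11.05
eef_pos: [452.6, 188.5, 277.7]
tcp_rot: [-3.141, 0.002, 0.074]
ft_force: [-0.5, -0.1, -0.2]
opening: 0.474
grip_force: 0.0
```

```bash
cat > m2.py <<'E'
from h import *
c=cam('top');s=cam('scene')
BL=((100,120,60),(125,255,255))
red=lambda c,b:mask(c,(170,130,70),(180,255,255),b)|mask(c,(0,150,80),(6,255,255),b)
print('blue',rect(c,mask(c,*BL,(300,150,380,215)),66),rect(s,mask(s,*BL,(290,190,340,240)),66))
print('flatA',rect(c,red(c,(420,170,448,212)),58));print('flatB',rect(c,red(c,(410,220,440,262)),58))
m=red(c,(280,140,400,240));print('redall',rect(c,m,72,15))
k=mask(c,(0,0,0),(180,255,75),(290,155,385,210));print('cavity',rect(c,k,60,7))
b=(285,140,390,240);x0,y0,x1,y1=b
cv2.imwrite('pics/c3.png',cv2.resize(c['color'][y0:y1,x0:x1,::-1],(630,600),interpolation=cv2.INTER_CUBIC))
O=(587,19.5)
for p,z in(((-118,136),60),((-118,-136),60),((-40,136),72),((-40,-136),72),((34,38),28),((34,-38),28),((100,0),72),((-6,0),66),((74,0),66)):
    print(p,z,((proj(c,[*loc(O,4,p),z])[0]-[x0,y0]+.5)*6).round())
E
python3 m2.py
```

```text
blue (array([617.7,  20. ]), [array([621.9,  19.9]), array([85.1, 38.5]), np.float64(2.7)], 264) (array([593.1,  16.5]), [array([593.5,  15.4]), array([12.1, 38.7]), np.float64(13.1)], 26)
flatA (array([ 573.5, -303. ]), [array([ 574.5, -303.3]), array([42. , 82.1]), np.float64(89.2)], 306)
flatB (array([ 413.7, -264. ]), [array([ 414. , -263.9]), array([38.6, 82.7]), np.float64(83.5)], 304)
redall (array([541.4,   8. ]), [array([575.3,  18. ]), array([221.2, 272.6]), np.float64(3.8)], 2751)
cavity (array([613.6,  22.5]), [array([614.4,  21.9]), array([121.5, 253.2]), np.float64(3.2)], 2266)
(-118, 136) 60 [ 81. 533.]
(-118, -136) 60 [582. 492.]
(-40, 136) 72 [ 69. 388.]
(-40, -136) 72 [571. 347.]
(34, 38) 28 [239. 248.]
(34, -38) 28 [374. 237.]
(100, 0) 72 [298. 112.]
(-6, 0) 66 [314. 306.]
(74, 0) 66 [302. 161.]
```

View pics/c3.png

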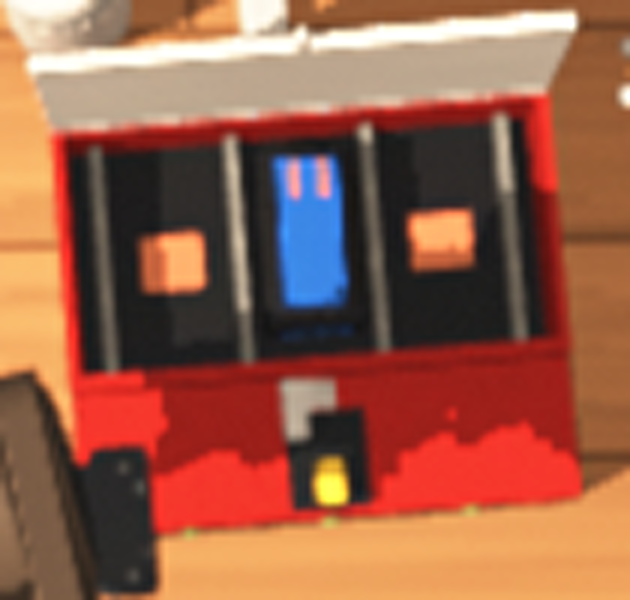

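The case model (origin 587, 19.5, yaw 4°) matches the ribs and rail. Now fetching the blue pack.

Call:
jog_arm(
  motion=[
    [0, 0, 0, 39, 45, 0, 55],
    [0, 0, 0, 39, 45, 0, 55],
    [0, 0, 0, 39, 45, 0, 55],
    [0, 0, 0, 39, 44, 0, 55],
    [0, 0, 0, 0, 0, 0, 55],
    [0, 0, 0, 0, 0, 0, 55],
  ],
)

```text
t: 11.9
eef_pos: [620.8, 17.8, 277.7]
tcp_rot: [-3.141, 0.002, 0.068]
ft_force: [-1.0, -0.8, -0.3]
opening: 0.577
grip_force: 0.0
```

```bash
python3 -c "
from h import *
go(621,20.5,124,4)"
```

```text
at [620.8  17.8 277.7] [-1.8e+02  1.0e-01  3.9e+00] wz -0.1 shift [  0.4  -2.7 153.7]
```

Call:
jog_arm(
  motion=[
    [0, 0, 0, 0, -2.5, 50, 55],
    [0, 0, 0, 0, 0, 50, 55],
    [0, 0, 0, 0, 0, 30, 55],
    [0, 0, 0, 0, 0, 15, 55],
    [0, 0, 0, 0, 0, 9, 55],
    [0, 0, 0, 0, 0, 0, 55],
    [0, 0, 0, 0, 0, 0, 0],
    [0, 0, 0, 0, 0, 0, 0],
    [0, 0, 0, 0, 0, 0, 0],
    [0, 0, 0, 0, 0, 0, 0],
  ],
)

```text
t: 13.15
eef_pos: [621.7, 21.3, 124.8]
tcp_rot: [3.141, -0.001, 0.07]
ft_force: [0.8, -2.5, 4.7]
opening: 0.359
grip_force: 3.0
```

Call:
jog_arm(
  motion=[
    [0, 0, 0, 0, 0, 0, 0],
    [0, 0, 0, 0, 0, -10, 0],
    [0, 0, 0, 0, 0, -30, 0],
    [0, 0, 0, 0, 0, -40, 0],
    [0, 0, 0, 0, 0, -50, 0],
    [0, 0, 0, 0, 0, 0, 0],
  ],
)

```text
t: 13.9
eef_pos: [622.0, 21.7, 257.9]
tcp_rot: [3.141, -0.006, 0.07]
ft_force: [-0.5, -0.2, -4.1]
opening: 0.351
grip_force: 29.9
```

```bash
python3 -c "
from h import *
go(435,337,200,-8.5)
s=env.state();print(s['opening']*95,s['grip_force'],s['ft_force'])"
```

```text
at [622.   21.7 257.9] [180.   -0.3   4. ] wz 12.5 shift [-231.6 -284.2   57.9]
33.38478783739402 29.905122220516205 [-0.50079354 -0.16892098 -4.08581712]
```

Call:
jog_arm(
  motion=[
    [0, 0, 6.2, 0, 0, 0, 0],
    [0, 0, 6.3, 0, 0, 0, 0],
    [0, 0, 0, -33, -40.5, 0, 0],
    [0, 0, 0, -33, -40.5, 0, 0],
    [0, 0, 0, -33, -40.5, 0, 0],
    [0, 0, 0, -33, -40.5, 0, 0],
    [0, 0, 0, -33, -40.5, 0, 0],
    [0, 0, 0, -33, -40.5, 0, 0],
    [0, 0, 0, -33, -41, 0, 0],
    [0, 0, 0, 0, 0, 50, 0],
  ],
)

```text
t: 15.15
eef_pos: [433.4, 339.6, 205.1]
tcp_rot: [-3.138, -0.003, -0.144]
ft_force: [0.3, -0.8, -4.8]
opening: 0.355
grip_force: 29.9
```

Call:
jog_arm(
  motion=[
    [0, 0, 0, 0, 0, 40, 0],
    [0, 0, 0, 0, 0, 25, 0],
    [0, 0, 0, 0, 0, 0, 0],
  ],
)

```text
t: 15.52
eef_pos: [433.6, 335.9, 136.8]
tcp_rot: [3.138, 0.004, -0.148]
ft_force: [-0.7, 0.4, -4.3]
opening: 0.351
grip_force: 29.9
```

```bash
python3 -c "
from h import *
go(435,337,122,-8.5)
s=env.state();print(s['opening']*95,s['grip_force'],s['ft_force'])
c=cam('top');r=rect(c,mask(c,(100,120,60),(125,255,255),(215,205,275,270)),80);print(r)
c=cam('scene','s4.png')"
```

```text
at [433.6 335.9 136.8] [179.8   0.2  -8.5] wz 0.0 shift [ 1.2 -1.3 14.8]
33.31143489228161 29.918415248394012 [-0.67705974  0.37654716 -4.29098885]
(array([468.9, 311.4]), [array([468.9, 311.4]), array([3.2, 0. ]), np.float64(-90.7)], 2)
```

Call:
jog_arm(
  motion=[
    [0, 0, 0, 0, 0, 8, 0],
    [0, 0, 0, 0, 0, 0, 0],
    [0, 0, 0, 0, 0, 0, 0],
    [0, 0, 0, 0, 0, 0, 0],
  ],
)

```text
t: 16.12
eef_pos: [434.8, 336.5, 131.5]
tcp_rot: [-3.141, -0.0, -0.148]
ft_force: [0.3, -0.3, -3.9]
opening: 0.356
grip_force: 29.9
```

Call:
jog_arm(
  motion=[
    [0, 0, 0, 0, 0, 5, 0],
    [0, 0, 0, 0, 0, 4, 0],
    [0, 0, 0, 0, 0, 0, 0],
    [0, 0, 0, 0, 0, 0, 0],
  ],
)

```text
t: 16.62
eef_pos: [434.8, 336.5, 122.1]
tcp_rot: [3.141, 0.0, -0.148]
ft_force: [-0.2, 1.5, -4.5]
opening: 0.355
grip_force: 29.9
```

Call:
jog_arm(
  motion=[
    [0, 0, 0, 0, 0, 1.5, 0],
    [0, 0, 0, 0, 0, 0, 0],
    [0, 0, 0, 0, 0, 0, 55],
    [0, 0, 0, 0, 0, 0, 55],
    [0, 0, 0, 0, 0, 0, 55],
    [0, 0, 0, 0, 0, -30, 55],
    [0, 0, 0, 0, 0, -60, 55],
    [0, 0, 0, 0, 0, -60, 55],
    [0, 0, 0, 0, 60, 0, 55],
    [0, 0, 0, 0, 60, 0, 55],
  ],
)

```text
t: 17.88
eef_pos: [416.5, 216.8, 271.4]
tcp_rot: [-3.141, -0.002, -0.146]
ft_force: [1.3, -0.8, 0.1]
opening: 0.576
grip_force: 0.0
```

Call:
jog_arm(
  motion=[
    [0, 0, 0, 0, 60, 0, 60],
    [0, 0, 0, 0, 60, 0, 60],
    [0, 0, 0, 0, 60, 0, 60],
    [0, 0, 0, 0, 0, 0, 60],
  ],
)

```text
t: 18.38
eef_pos: [390.1, 36.7, 271.0]
tcp_rot: [3.141, -0.0, -0.154]
ft_force: [-0.1, 0.8, 0.7]
opening: 0.634
grip_force: 0.0
```

```bash
cat > m3.py <<'E'
from h import *
c=cam('top','t5.png');s=cam('scene')
red=lambda c,b:mask(c,(170,130,70),(180,255,255),b)|mask(c,(0,150,80),(6,255,255),b)
print('charged',rect(c,mask(c,(100,120,60),(125,255,255),(215,205,275,270)),62))
print('mat',rect(c,mask(c,(45,100,60),(75,255,255),(205,200,280,275)),4,25))
A=red(c,(400,160,460,218));B=red(c,(395,218,450,275))
print('flatA',rect(c,A,58));print('flatB',rect(c,B,58))
go(577,-306,116,-1);go(416,-266,116,-7.5)
E
python3 m3.py
```

```text
charged (array([431.4, 336. ]), [array([436. , 335.4]), array([39.1, 82.6]), np.float64(80.8)], 266)
mat (array([432.8, 336.3]), [array([433.2, 336.3]), array([178.8, 157.7]), np.float64(81.5)], 2489)
flatA (array([ 574. , -302.4]), [array([ 574.6, -302.5]), array([82.7, 40.1]), np.float64(0.4)], 301)
flatB (array([ 413.6, -263.3]), [array([ 414.3, -262.9]), array([40.5, 82.4]), np.float64(83.5)], 309)
at [390.6  39.4 270.9] [-180.    -0.    -8.6] wz -7.6 shift [192.4 342.1 154.9]
at [390.6  39.4 270.9] [-180.    -0.    -8.6] wz -1.1 shift [ 65.  299.5 154.9]
```

View pics/t5.png

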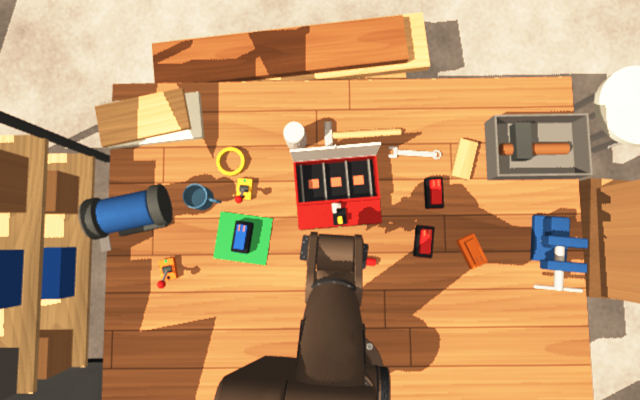

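The blue pack lies on the mat at (241,236), well inside it. Next is flat B at (424,241).

Call:
jog_arm(
  motion=[
    [0, 0, -2, 0, 0, 0, 60],
    [0, 0, 0, 10, 50, 0, 60],
    [0, 0, 0, 10, 50, 0, 60],
    [0, 0, 0, 10, 50, 0, 60],
    [0, 0, 0, 10, 50, 0, 60],
    [0, 0, 0, 10, 50, 0, 60],
    [0, 0, 0, 10, 49, 0, 60],
    [0, 0, 0, 0, 0, 50, 60],
    [0, 0, 0, 0, 0, 0, 60],
    [0, 0, 0, 0, 0, 0, 60],
  ],
)

```text
t: 19.73
eef_pos: [417.2, -263.2, 221.7]
tcp_rot: [3.141, -0.0, -0.111]
ft_force: [-0.3, 0.0, -0.0]
opening: 0.632
grip_force: 0.0
```

```bash
python3 -c "
from h import *
go(415.5,-265.5,117,-6.5)
c=cam('top');b=(395,218,450,275)
m=mask(c,(170,130,70),(180,255,255),b)|mask(c,(0,150,80),(6,255,255),b)
if m.any():print(rect(c,m,58))"
```

```text
at [ 417.2 -263.2  221.7] [180.   -0.   -6.3] wz 0.2 shift [ -1.5   2.5 104.7]
```

Call:
jog_arm(
  motion=[
    [0, 0, 0, -1.5, 2.5, 45, 60],
    [0, 0, 0, 0, 0, 35, 60],
    [0, 0, 0, 0, 0, 16, 60],
    [0, 0, 0, 0, 0, 8, 60],
    [0, 0, 0, 0, 0, 0, 60],
    [0, 0, 0, 0, 0, 0, 0],
    [0, 0, 0, 0, 0, 0, 0],
    [0, 0, 0, 0, 0, 0, 0],
    [0, 0, 0, 0, 0, 0, 0],
    [0, 0, 0, 0, 0, 0, 0],
  ],
)

```text
t: 21.02
eef_pos: [414.6, -266.4, 117.1]
tcp_rot: [3.141, -0.0, -0.113]
ft_force: [0.1, 1.6, 6.1]
opening: 0.357
grip_force: 30.0
```

Call:
jog_arm(
  motion=[
    [0, 0, 0, 0, 0, -10, 0],
    [0, 0, 0, 0, 0, -30, 0],
    [0, 0, 0, 0, 0, -50, 0],
    [0, 0, 0, 0, 0, -50, 0],
    [0, 0, 0, 0, 0, 0, 0],
    [0, 0, 0, 0, 0, 0, 0],
  ],
)

```text
t: 21.78
eef_pos: [414.1, -266.0, 256.1]
tcp_rot: [-3.141, 0.001, -0.113]
ft_force: [-0.4, -0.3, -3.8]
opening: 0.355
grip_force: 30.0
```

```bash
python3 -c "
from h import *
go(*loc((587,19.5),4,(34,-76)),250,4)"
```

```text
at [ 414.1 -266.   256.1] [-1.8e+02  1.0e-01 -6.5e+00] wz -10.5 shift [ 226.4 -196.8    6.1]
```

Call:
jog_arm(
  motion=[
    [0, 0, -10.5, 0, 0, 0, 0],
    [0, 0, 0, 45, -39, 0, 0],
    [0, 0, 0, 45, -39, 0, 0],
    [0, 0, 0, 45, -39, 0, 0],
    [0, 0, 0, 45, -39, 0, 0],
    [0, 0, 0, 46, -40, 0, 0],
    [0, 0, 0, 0, 0, 20, 0],
    [0, 0, 0, 0, 0, 20, 0],
    [0, 0, 0, 0, 0, 0, 0],
    [0, 0, 0, 0, 0, 0, 0],
  ],
)

```text
t: 23.02
eef_pos: [626.3, -55.2, 216.3]
tcp_rot: [-3.141, 0.001, 0.07]
ft_force: [0.2, 0.3, -3.2]
opening: 0.355
grip_force: 30.0
```

```bash
python3 -c "
from h import *
go(*loc((587,19.5),4,(34,-76)),126,4)
print(env.state()['opening'],env.state()['ft_force'])
c=cam('top','t6.png');s=cam('scene','s6.png')
f=lambda c,x0,y0,x1,y1:cv2.resize(c['color'][y0:y1,x0:x1,::-1],(400,400),interpolation=cv2.INTER_CUBIC)
cv2.imwrite('pics/c6.png',np.hstack([f(c,290,130,390,230),f(s,250,170,350,270)]))"
```

```text
at [626.3 -55.2 216.3] [-1.8e+02  1.0e-01  4.0e+00] wz 0.0 shift [ 0.  -1.3 90.3]
0.35541421126254924 [ 0.22163569  0.33277616 -3.17760403]
```

View pics/c6.png

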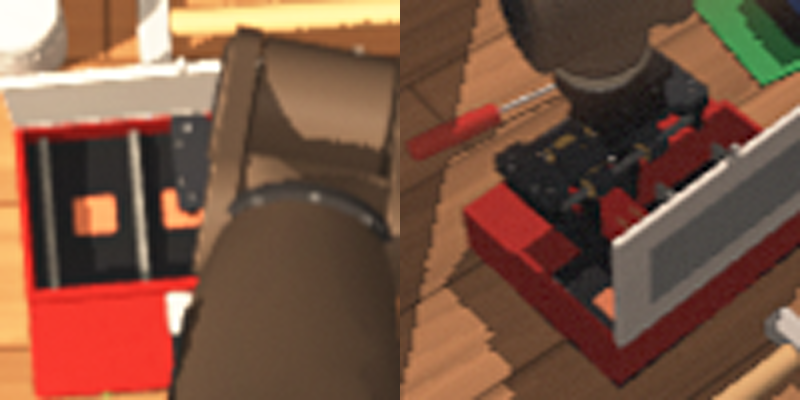

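The gripper is over the right bay, clear of the cover. Lowering.

Call:
jog_arm(
  motion=[
    [0, 0, 0, 0, -1, 30, 0],
    [0, 0, 0, 0, 0, 25, 0],
    [0, 0, 0, 0, 0, 15, 0],
    [0, 0, 0, 0, 0, 8, 0],
    [0, 0, 0, 0, 0, 5, 0],
    [0, 0, 0, 0, 0, 0, 0],
    [0, 0, 0, 0, 0, 0, 0],
  ],
)

```text
t: 24.0
eef_pos: [626.5, -54.1, 134.3]
tcp_rot: [3.141, -0.001, 0.07]
ft_force: [-0.1, 0.1, -4.0]
opening: 0.355
grip_force: 30.0
```

Call:
jog_arm(
  motion=[
    [0, 0, 0, 0, 0, 4, 0],
    [0, 0, 0, 0, 0, 4, 0],
    [0, 0, 0, 0, 0, 1, 0],
    [0, 0, 0, 0, 0, 0, 0],
  ],
)

```text
t: 24.5
eef_pos: [626.3, -54.0, 125.1]
tcp_rot: [3.141, -0.0, 0.07]
ft_force: [-1.3, 0.8, 3.0]
opening: 0.355
grip_force: 30.0
```

Call:
jog_arm(
  motion=[
    [0, 0, 0, 0, 0, 0, 55],
    [0, 0, 0, 0, 0, 0, 55],
    [0, 0, 0, 0, 0, 0, 55],
    [0, 0, 0, 0, 0, -30, 55],
    [0, 0, 0, 0, 0, -60, 55],
    [0, 0, 0, 0, 0, -50, 55],
    [0, 0, 4, 0, 0, 0, 60],
    [0, 0, 0, -12, 45, 0, 60],
    [0, 0, 0, -12, 45, 0, 60],
    [0, 0, 0, 0, 0, 0, 60],
  ],
)

```text
t: 25.75
eef_pos: [601.6, -146.5, 264.7]
tcp_rot: [3.141, -0.0, -0.003]
ft_force: [-0.5, 0.3, 0.8]
opening: 0.628
grip_force: 0.0
```

```bash
python3 - <<'E'
from h import *
c=cam('top','t7.png')
red=lambda c,b:mask(c,(170,130,70),(180,255,255),b)|mask(c,(0,150,80),(6,255,255),b)
print('flatA',rect(c,red(c,(400,160,460,218)),58))
go(577,-305,117,0)
f=lambda c,x0,y0,x1,y1:cv2.resize(c['color'][y0:y1,x0:x1,::-1],(500,400),interpolation=cv2.INTER_CUBIC)
cv2.imwrite('pics/c7.png',f(c,285,150,460,290))
E
```

```text
flatA (array([ 569.4, -306.9]), [array([ 574.5, -303.8]), array([39.1, 82.1]), np.float64(89.2)], 233)
at [ 602.  -145.   264.7] [-1.8e+02 -0.0e+00 -1.0e-01] wz -0.1 shift [-25.  160.  147.7]
```

View pics/c7.png

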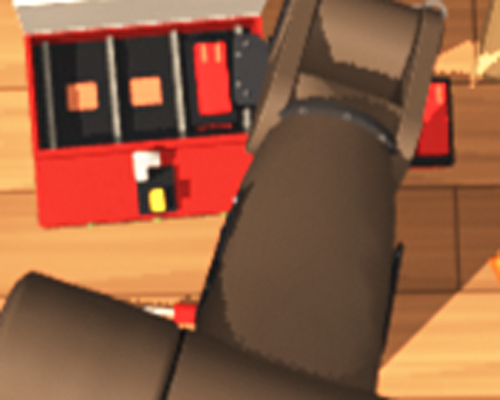

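The pack is seated in the right bay. Flat A is unmoved at (433,191).

Call:
jog_arm(
  motion=[
    [0, 0, 0, -8, 53, 0, 60],
    [0, 0, 0, -9, 53, 0, 60],
    [0, 0, 0, -9, 54, 0, 60],
    [0, 0, 0, 0, 0, 50, 60],
    [0, 0, 0, 0, 0, 50, 60],
    [0, 0, 0, 0, 0, 30, 60],
    [0, 0, 0, 0, 0, 0, 60],
    [0, 0, 0, 0, 0, 0, 60],
  ],
)

```text
t: 26.8
eef_pos: [577.2, -303.7, 136.1]
tcp_rot: [3.141, -0.001, 0.001]
ft_force: [1.2, -0.4, 0.6]
opening: 0.632
grip_force: 0.0
```

Call:
jog_arm(
  motion=[
    [0, 0, 0, -1, 1, 12, 60],
    [0, 0, 0, 0, 0, 7, 60],
    [0, 0, 0, 0, 0, 0, 60],
    [0, 0, 0, 0, 0, 0, 0],
    [0, 0, 0, 0, 0, 0, 0],
    [0, 0, 0, 0, 0, 0, 0],
    [0, 0, 0, 0, 0, 0, 0],
    [0, 0, 0, 0, 0, 0, 0],
    [0, 0, 0, 0, 0, -10, 0],
    [0, 0, 0, 0, 0, -30, 0],
  ],
)

```text
t: 28.05
eef_pos: [574.6, -304.7, 154.8]
tcp_rot: [-3.14, 0.003, 0.0]
ft_force: [0.9, 0.1, -4.6]
opening: 0.357
grip_force: 29.9
```

Call:
jog_arm(
  motion=[
    [0, 0, 0, 0, 0, -50, 0],
    [0, 0, 0, 0, 0, -50, 0],
    [0, 0, 0, 0, 0, 0, 0],
    [0, 0, 0, 0, 0, 0, 0],
  ],
)

```text
t: 28.55
eef_pos: [574.8, -304.7, 254.9]
tcp_rot: [-3.141, 0.001, 0.0]
ft_force: [-0.8, 1.0, -5.3]
opening: 0.359
grip_force: 29.9
```

```bash
python3 -c "
from h import *
go(*loc((587,19.5),4,(34,76)),250,4)"
```

```text
at [ 574.8 -304.7  254.9] [-1.8e+02  1.0e-01  0.0e+00] wz -4.0 shift [  68.8 -398.6    4.9]
```

Call:
jog_arm(
  motion=[
    [0, 0, -4, 0, 0, 0, 0],
    [0, 0, 0, 9, -50, 0, 0],
    [0, 0, 0, 9, -50, 0, 0],
    [0, 0, 0, 9, -50, 0, 0],
    [0, 0, 0, 9, -50, 0, 0],
    [0, 0, 0, 8, -50, 0, 0],
    [0, 0, 0, 8, -50, 0, 0],
    [0, 0, 0, 8, -50, 0, 0],
    [0, 0, 0, 8, -48, 0, 0],
    [0, 0, 0, 0, 0, 0, 0],
  ],
)

```text
t: 29.8
eef_pos: [614.6, 99.8, 253.5]
tcp_rot: [-3.141, 0.004, 0.074]
ft_force: [-1.5, -0.5, -4.3]
opening: 0.355
grip_force: 29.9
```

Call:
jog_arm(
  motion=[
    [0, 0, 0, 0, 0, 30, 0],
    [0, 0, 0, 0, 0, 20, 0],
    [0, 0, 0, 0, 0, 0, 0],
    [0, 0, 0, 0, 0, 0, 0],
  ],
)

```text
t: 30.3
eef_pos: [615.4, 96.2, 205.8]
tcp_rot: [3.141, 0.0, 0.07]
ft_force: [0.0, 1.3, -4.4]
opening: 0.356
grip_force: 29.9
```

```bash
python3 -c "
from h import *
go(*loc((587,19.5),4,(34,76)),126,4);print(env.state()['opening'],env.state()['ft_force'])"
```

```text
at [615.4  96.2 205.8] [180.   0.   4.] wz -0.0 shift [ 0.3 -1.4 79.8]
0.35592893831098166 [ 0.02871174  1.31066719 -4.41664639]
```

Call:
jog_arm(
  motion=[
    [0, 0, 0, 0, -1.5, 30, 0],
    [0, 0, 0, 0, 0, 25, 0],
    [0, 0, 0, 0, 0, 10, 0],
    [0, 0, 0, 0, 0, 5, 0],
    [0, 0, 0, 0, 0, 0, 0],
    [0, 0, 0, 0, 0, 0, 0],
  ],
)

```text
t: 31.05
eef_pos: [615.5, 98.2, 136.6]
tcp_rot: [3.141, -0.001, 0.07]
ft_force: [-0.7, 0.1, -4.1]
opening: 0.356
grip_force: 29.9
```

Call:
jog_arm(
  motion=[
    [0, 0, 0, 0, 0, 4, 0],
    [0, 0, 0, 0, 0, 3, 0],
    [0, 0, 0, 0, 0, 2, 0],
    [0, 0, 0, 0, 0, 0, 0],
  ],
)

```text
t: 31.55
eef_pos: [615.1, 98.2, 126.5]
tcp_rot: [3.142, 0.0, 0.07]
ft_force: [0.1, 0.1, -3.8]
opening: 0.356
grip_force: 29.9
```

Call:
jog_arm(
  motion=[
    [0, 0, 0, 0, 0, 1.5, 0],
    [0, 0, 0, 0, 0, 0, 0],
    [0, 0, 0, 0, 0, 0, 55],
    [0, 0, 0, 0, 0, 0, 55],
    [0, 0, 0, 0, 0, 0, 55],
    [0, 0, 0, 0, 0, -30, 55],
    [0, 0, 0, 0, 0, -60, 55],
    [0, 0, 0, 0, 0, -60, 0],
    [0, 0, 0, 0, 0, -55, 0],
    [0, 0, 0, 0, 0, 0, 0],
  ],
)

```text
t: 32.8
eef_pos: [615.9, 98.3, 334.9]
tcp_rot: [3.141, -0.008, 0.07]
ft_force: [0.4, 1.0, 0.6]
opening: 0.316
grip_force: 0.0
```

Call:
jog_arm(
  motion=[
    [0, 0, 0, 34, 25, 0, 0],
    [0, 0, 0, 34, 25, 0, 0],
    [0, 0, 0, 34, 26, 0, 0],
    [0, 0, 0, 0, 0, 0, 0],
  ],
)

```text
t: 33.3
eef_pos: [723.5, 27.7, 327.7]
tcp_rot: [3.142, 0.002, 0.068]
ft_force: [0.4, 0.8, -0.2]
opening: 0.004
grip_force: 0.0
```

```bash
python3 -c "
from h import *
go(*loc((587,19.5),4,(136,0)),277,4);print(env.state()['opening'],env.state()['ft_force'])
c=cam('top','t8.png');s=cam('scene','s8.png')
f=lambda c,x0,y0,x1,y1:cv2.resize(c['color'][y0:y1,x0:x1,::-1],(400,300),interpolation=cv2.INTER_CUBIC)
cv2.imwrite('pics/c8.png',np.hstack([f(c,270,120,410,225),f(s,240,150,380,255)]))"
```

```text
at [723.5  27.7 327.7] [1.8e+02 1.0e-01 3.9e+00] wz -0.1 shift [-0.8 -1.3 50.7]
0.0035039168452902663 [ 0.42132172  0.77714762 -0.1654614 ]
```

View pics/c8.png

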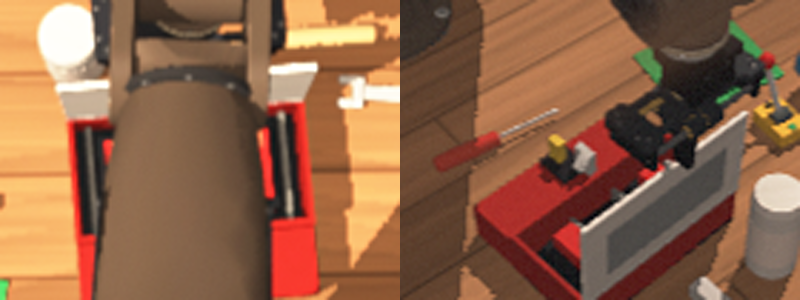

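Call:
jog_arm(
  motion=[
    [0, 0, 0, 0, 55, 0, 0],
    [0, 0, 0, 0, 55, 0, 0],
    [0, 0, 0, 0, 55, 0, 0],
    [0, 0, 0, 0, 55, 0, 0],
    [0, 0, 0, 0, 0, 0, 0],
  ],
)

```text
t: 34.02
eef_pos: [736.8, -192.8, 329.6]
tcp_rot: [3.141, 0.001, 0.067]
ft_force: [-0.0, 0.8, -0.0]
opening: 0.005
grip_force: 0.0
```

```bash
python3 -c "
from h import *
c=cam('top','t9.png')
for b in((290,150,330,200),(345,150,385,200)):
    m=mask(c,(170,130,170),(180,255,255),b)|mask(c,(0,150,170),(6,255,255),b);print(rect(c,m,66))
print(loc((587,19.5),4,(34,76)),loc((587,19.5),4,(34,-76)))
print('charged',rect(c,mask(c,(100,120,60),(125,255,255),(205,195,285,280)),62))
f=lambda c,x0,y0,x1,y1:cv2.resize(c['color'][y0:y1,x0:x1,::-1],(560,420),interpolation=cv2.INTER_CUBIC)
cv2.imwrite('pics/c9.png',f(c,200,120,400,270))"
```

```text
(array([613.2,  98.9]), [array([614.7,  99. ]), array([82.6, 35.6]), np.float64(4.6)], 263)
(array([622.5, -53. ]), [array([625.1, -52.9]), array([82.6, 36.6]), np.float64(4.0)], 264)
[615.6156857   97.68658793] [626.21866971 -53.94314771]
charged (array([431.3, 335.8]), [array([435.9, 335.4]), array([39.6, 82.5]), np.float64(81.4)], 267)
```

View pics/c9.png

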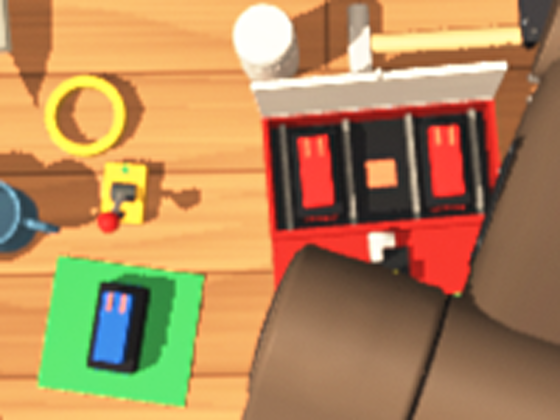

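Both red packs are in the outer bays and the blue one is on the mat, with the isolator off. Going back behind the cover.

Call:
jog_arm(
  motion=[
    [0, 0, 0, 0, -55, 0, 0],
    [0, 0, 0, 0, -55, 0, 0],
    [0, 0, 0, 0, -55, 0, 0],
    [0, 0, 0, 0, -55, 0, 0],
    [0, 0, 0, 0, 0, 25, 0],
    [0, 0, 0, 0, 0, 27, 0],
    [0, 0, 0, 0, 0, 0, 0],
    [0, 0, 0, 0, 0, 0, 0],
  ],
)

```text
t: 35.08
eef_pos: [722.2, 30.5, 279.6]
tcp_rot: [3.142, -0.001, 0.071]
ft_force: [-0.6, 0.7, 0.7]
opening: 0.003
grip_force: 0.0
```

```bash
python3 -c "
from h import *
go(*loc((587,19.5),4,(136,0)),275,4);print(env.state()['ft_force'])"
```

```text
at [722.2  30.5 279.6] [ 1.8e+02 -1.0e-01  4.1e+00] wz 0.1 shift [0.4 1.6 4.6]
[-0.56346818  0.73722408  0.74285574]
```

Call:
jog_arm(
  motion=[
    [0, 0, 0, -8, 1, 2, 0],
    [0, 0, 0, -12, 0, 2, 0],
    [0, 0, 0, -15, 0, 2, 0],
    [0, 0, 0, -15, 0, 2, 0],
    [0, 0, 0, -17, 0, 5, 0],
    [0, 0, 0, -17, 0, 7, 0],
    [0, 0, 0, -13, 0, 9, 0],
    [0, 0, 0, -12, 0, 10, 0],
    [0, 0, 0, 0, 0, 0, 0],
  ],
)

```text
t: 36.2
eef_pos: [613.0, 20.8, 239.9]
tcp_rot: [3.141, -0.001, 0.07]
ft_force: [0.2, 0.2, 2.3]
opening: 0.003
grip_force: 1.0
```

```bash
python3 -c "
from h import *
go(*loc((587,19.5),4,(27,0)),243,4);print(env.state()['ft_force'])
s=cam('scene','s10.png')
cv2.imwrite('pics/c10.png',cv2.resize(s['color'][150:270,230:390,::-1],(560,420),interpolation=cv2.INTER_CUBIC))"
```

```text
at [613.   20.8 239.9] [180.  -0.   4.] wz -0.0 shift [ 1.  -0.6 -3.1]
[0.20155427 0.22899269 2.32115614]
```

View pics/c10.png

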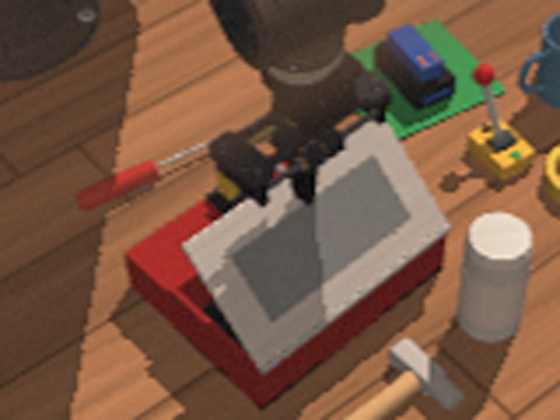

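Call:
jog_arm(
  motion=[
    [0, 0, 0, -10, 0, 11, 0],
    [0, 0, 0, -9, 0, 10, 0],
    [0, 0, 0, -7, 0, 11, 0],
    [0, 0, 0, -6, 0, 11, 0],
    [0, 0, 0, -6, 0, 9, 0],
    [0, 0, 0, -6, 0, 6, 0],
    [0, 0, 0, -4, 0, 4, 0],
    [0, 0, 0, 0, 0, 0, 0],
  ],
)

```text
t: 37.25
eef_pos: [565.1, 17.6, 177.0]
tcp_rot: [-3.142, 0.001, 0.07]
ft_force: [-1.0, -0.3, 2.4]
opening: 0.004
grip_force: 1.0
```

```bash
python3 -c "
from h import *
go(*loc((587,19.5),4,(-25,0)),160,4);print(env.state()['ft_force'])"
```

```text
at [565.1  17.6 177. ] [-1.8e+02  1.0e-01  4.0e+00] wz 0.0 shift [-3.1 -0.4 17. ]
[-1.01071008 -0.31031778  2.44619348]
```

Call:
jog_arm(
  motion=[
    [0, 0, 0, -3, 0, 5, 0],
    [0, 0, 0, -2, 0, 4, 0],
    [0, 0, 0, 0, 0, 3, 0],
    [0, 0, 0, 0, 0, 2, 0],
    [0, 0, 0, 0, 0, 0, 0],
  ],
)

```text
t: 37.88
eef_pos: [560.4, 17.2, 162.9]
tcp_rot: [-3.142, 0.001, 0.07]
ft_force: [-0.6, 0.1, 0.1]
opening: 0.006
grip_force: 0.0
```

Call:
jog_arm(
  motion=[
    [0, 0, 0, 0, 0, 2, 0],
    [0, 0, 0, 0, 0, 1, 0],
    [0, 0, 0, 0, 0, 0, 0],
  ],
)

```text
t: 38.25
eef_pos: [560.4, 17.2, 160.1]
tcp_rot: [-3.142, 0.001, 0.07]
ft_force: [-2.1, 0.2, 2.6]
opening: 0.003
grip_force: 1.1
```

Call:
jog_arm(
  motion=[
    [0, 0, 0, 0, 0, 1.5, 0],
    [0, 0, 0, 0, 0, 1, 0],
    [0, 0, 0, 0, 0, 0, 0],
  ],
)

```text
t: 38.62
eef_pos: [560.5, 17.2, 159.6]
tcp_rot: [3.141, -0.001, 0.07]
ft_force: [-9.4, 0.1, 24.6]
opening: 0.005
grip_force: 12.6
```

Call:
jog_arm(
  motion=[
    [0, 0, 0, 0, 0, -4, 0],
    [0, 0, 0, 0, 0, -20, 0],
    [0, 0, 0, 0, 0, -50, 0],
    [0, 0, 0, 0, 0, -50, 0],
    [0, 0, 0, 0, -50, 0, 0],
    [0, 0, 0, 0, -50, 0, 0],
    [0, 0, 0, 0, -50, 0, 0],
    [0, 0, 0, 0, -50, 0, 0],
    [0, 0, 0, 0, 0, 0, 0],
    [0, 0, 0, 0, 0, 0, 0],
  ],
)

```text
t: 39.88
eef_pos: [546.7, 216.5, 281.5]
tcp_rot: [3.141, 0.0, 0.071]
ft_force: [-0.2, -0.5, -0.0]
opening: 0.004
grip_force: 0.0
```

```bash
python3 -c "
from h import *
c=cam('top');w=cloud(c);O=(587,19.5)
for p in((-30,-60),(-30,-110),(30,-110),(90,-110),(-30,0)):
    u,v=proj(c,[*loc(O,4,p),82])[0].round().astype(int);print(p,np.nanmedian(w[v-2:v+3,u-2:u+3,2]))
s=cam('scene','s12.png')
cv2.imwrite('pics/c12.png',cv2.resize(s['color'][150:270,230:390,::-1],(560,420),interpolation=cv2.INTER_CUBIC))
b=(210,160,275,215);m=mask(c,(170,130,70),(180,255,255),b)|mask(c,(0,150,80),(6,255,255),b);v,u=np.nonzero(m);print('ball',len(u),onplane(c,[u.mean(),v.mean()],101))
go(519.5,338.4,168,-4.6)"
```

```text
(-30, -60) 84.26077137580273
(-30, -110) 83.1416551340044
(30, -110) 83.94868785335575
(90, -110) 83.32004749360476
(-30, 0) 84.3165862942376
ball 0 [[nan nan nan]]
at [546.9 215.7 281.7] [180.   0.   4.] wz 8.6 shift [ -37.1 -120.1  113.7]<string>:8: RuntimeWarning: Mean of empty slice.
  ret = ret.dtype.type(ret / rcount)
```

View pics/c12.png

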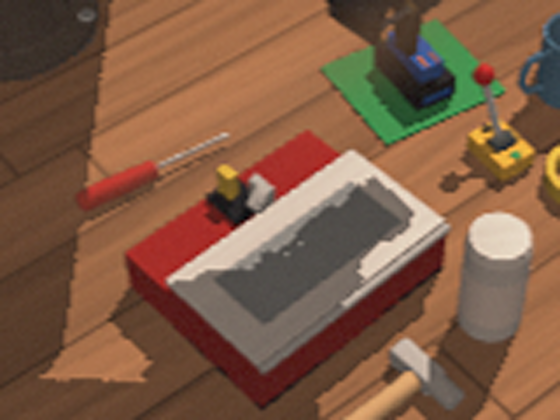

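Cover latched flat; all z readings are about 83. Now switching the isolator on by pushing the ball towards +x.

Call:
jog_arm(
  motion=[
    [0, 0, 8.6, 0, 0, 0, 0],
    [0, 0, 0, -18, -60, 0, 0],
    [0, 0, 0, -19, -60, 0, 0],
    [0, 0, 0, 0, 0, 55, 0],
    [0, 0, 0, 0, 0, 58, 0],
    [0, 0, 0, 0, 0, 0, 0],
    [0, 0, 0, 0, 0, 0, 0],
  ],
)

```text
t: 40.85
eef_pos: [520.7, 338.4, 170.6]
tcp_rot: [-3.141, -0.002, -0.081]
ft_force: [0.3, 0.2, 1.3]
opening: 0.005
grip_force: 0.0
```

Call:
jog_arm(
  motion=[
    [0, 0, 0, 10, 0, 0, 0],
    [0, 0, 0, 15, 0, 0, 0],
    [0, 0, 0, 15, 0, 0, 0],
    [0, 0, 0, 15, 0, 0, 0],
    [0, 0, 0, 15, 0, 0, 0],
    [0, 0, 0, 13, 0, 0, 0],
    [0, 0, 0, 10, 0, 0, 0],
    [0, 0, 0, 4, 0, 0, 0],
    [0, 0, 0, 0, 0, 0, 0],
  ],
)

```text
t: 41.98
eef_pos: [616.4, 331.0, 168.6]
tcp_rot: [3.142, -0.0, -0.08]
ft_force: [-0.1, 0.6, -0.0]
opening: 0.006
grip_force: 0.0
```

Call:
jog_arm(
  motion=[
    [0, 0, 0, 3, 0, 0, 0],
    [0, 0, 0, 2, 0, 0, 0],
    [0, 0, 0, 0, 0, 0, 0],
  ],
)

```text
t: 42.35
eef_pos: [619.2, 330.9, 168.6]
tcp_rot: [3.14, 0.005, -0.08]
ft_force: [-12.3, 1.0, 4.6]
opening: 0.001
grip_force: 6.0
```

At the on stop with 12 N. I'll back off, retreat and check everything.

Call:
jog_arm(
  motion=[
    [0, 0, 0, -20, 0, 0, 0],
    [0, 0, 0, 0, 0, -50, 0],
    [0, 0, 0, 0, 0, -60, 0],
    [0, 0, 0, -10, 60, 0, 0],
    [0, 0, 0, -10, 60, 0, 0],
    [0, 0, 0, -10, 60, 0, 0],
    [0, 0, 0, -10, 60, 0, 0],
    [0, 0, 0, -10, 60, 0, 0],
    [0, 0, 0, -10, 60, 0, 0],
    [0, 0, 0, -10, 60, 0, 0],
  ],
)

```text
t: 43.6
eef_pos: [497.3, -82.6, 279.2]
tcp_rot: [3.141, -0.001, -0.08]
ft_force: [0.8, 0.2, -0.2]
opening: 0.003
grip_force: 0.0
```

Call:
jog_arm(
  motion=[
    [0, 0, 0, 0, 60, 0, 0],
    [0, 0, 0, 0, 0, 0, 0],
    [0, 0, 0, 0, 0, 0, 0],
    [0, 0, 0, 0, 0, 0, 0],
  ],
)

```text
t: 44.1
eef_pos: [493.3, -139.5, 278.8]
tcp_rot: [3.142, -0.0, -0.078]
ft_force: [0.0, 0.6, 0.8]
opening: 0.005
grip_force: 0.0
```

```bash
python3 -c "
from h import *
c=cam('top','t13.png');b=(225,160,262,215);m=mask(c,(170,130,70),(180,255,255),b)|mask(c,(0,150,80),(6,255,255),b);v,u=np.nonzero(m);print('ball',len(u),onplane(c,[u.mean(),v.mean()],101))
print('charged',rect(c,mask(c,(100,120,60),(125,255,255),(205,195,285,280)),62))"
```

```text
ball 40 [[640.54604995 326.42716453 101.        ]]
charged (array([431.4, 336.1]), [array([436. , 335.6]), array([39.1, 82.5]), np.float64(81.4)], 265)
```

View pics/t13.png

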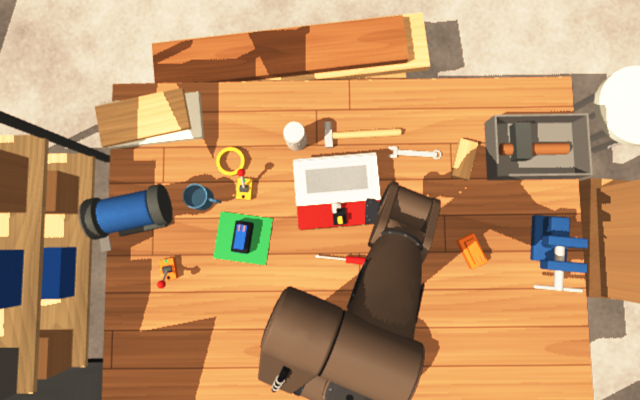

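The isolator is on (ball at (241,173)), the cover is shut, the blue pack is on the mat at (241,236), and the bystanders haven't moved.

```bash
python3 -c "
from cell import env
print(env.job_done())"
```

```text
the job is handed in; nothing more can be done
None
```

The job is handed in at about 44 s: charged pack on the mat, both flat packs in the outer bays, cover latched, then isolator fully on; the last picture showed nothing else moved, and no verdict was returned.

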